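# Load two couplers into the leak-test cell and hold its keyed collar home

## Task

Stand the two brass couplers upright in the two bores of the aluminium test cell, one in each and right down on the floor of the bore. Then grip the knurled collar on the cell, turn it until its hidden keyways come over the pins inside, push it fully home against its spring, and finish while still holding it pushed home: do not let go. Leave the other things on the bench where they are.

Things in the scene. Friction and masses are not known exactly. Their poses are not given: they have to be found in the camera images.
- coupler_1_mid (a point): first brass quick coupler with a steel plug end on top, 60 mm tall, 20 to 22 mm across, standing upright and loose. This point is its centre, 30 mm above its underside; z along its length; x and y square to its gripping flats (20 mm across, from the underside to the top)
- coupler_2_mid (a point): second, like the first: brass quick coupler with a steel plug end on top, 60 mm tall, 20 to 22 mm across, standing upright and loose. This point is its centre, 30 mm above its underside; z along its length; x and y square to its gripping flats (20 mm across, from the underside to the top)
- bore_a (a point): one round bore in the aluminium test cell (block 120x210 mm, 36 mm high, fixed), black ring round its mouth: 31 mm across, flat floor 20 mm below the mouth. This point is the centre of the mouth on the block's top; x runs from bore_a to bore_b (72 mm), y away from the collar, z up. Either coupler may go in either bore
- bore_b (a point): the other round bore, like the first, in the aluminium test cell (block 120x210 mm, 36 mm high, fixed), black ring round its mouth: 31 mm across, flat floor 20 mm below the mouth. This point is the centre of the mouth on the block's top; x runs from bore_a to bore_b (72 mm), y away from the collar, z up. Either coupler may go in either bore
- collar_mid (a point): knurled steel collar on the test cell, 50 mm across, 36 mm high, captive; grip it round its rim from above. This point is on its vertical axis half-way up (74 mm above the bench when up, 18 mm below its flat top); it rides up and down with the collar but does not turn with it. The collar turns freely both ways and slides 14 mm down; its underside is 20 mm above the block when up, 6 mm when home
- collar_foot (a point): fixed foot of the collar's spigot, on the block's top under the collar. Out of sight the spigot has four pins and the collar four keyways, each set a quarter turn (1.57 rad) apart. They start out of line by an unknown angle which no mark shows; turning up to 1.3 rad, either way, brings the keyways over the pins. Play about 0.13 rad to each side of exact alignment
- guard_front (a point): a point at the foot of the front face of the tall mesh machine guard (0.56 m high, fixed) behind the work. The face is upright and slants: it comes 27 mm nearer to the robot for every 100 mm to the left (x = 0.66 at y = 0.08, 0.56 at y = 0.46, 0.75 at y = -0.25). Keep the arm and gripper clear of it, above all when swinging in from the left
- collar_press (a joint): how far the collar is pushed down, m: 0 up (its spring returns it when let go), 0.004 where it stops on the pins while the keyways are out of line, 0.014 fully home, keyways over the pins. The spring pushes up with about 5 N at the top, 7 N at 0.004 and 12 N fully home; it never stays down by itself.
- ptfe: bystander, loose, leave alone: blue roll of thread tape, 53 mm across, 14 mm high; origin under its centre
- tee: bystander, loose, leave alone: brass tee fitting, 22x52x35 mm; origin under its centre
- ring: bystander, loose, leave alone: black rubber ring, 71 mm across, 11 mm high; origin under its centre
- gauge: bystander, loose, leave alone: white pressure gauge, 73x62x30 mm; origin under its centre
Things that resemble listed ones, but are neither listed nor needed, are in the scene too. What is shaped like the part that bears coupler_2_mid but black is not meant. Leave any pink look-alike of the part that bears coupler_1_mid alone.

How it is judged:
On the way, in this order (a step that is already met when the one before it is completed fails the run):
1. both couplers stand right down in the bores, one in each (((horizontal distance between coupler_1_mid and bore_a below 0.006 m and z of coupler_1_mid in the frame of bore_a below 0.0135 m and angle between each of coupler_1_mid, coupler_2_mid's own z axis and vertical below 0.14 rad and horizontal distance between coupler_2_mid and bore_b below 0.006 m and z of coupler_2_mid in the frame of bore_b below 0.0135 m) or (horizontal distance between coupler_1_mid and bore_b below 0.006 m and z of coupler_1_mid in the frame of bore_b below 0.0135 m and angle between each of coupler_1_mid, coupler_2_mid's own z axis and vertical below 0.14 rad and horizontal distance between coupler_2_mid and bore_a below 0.006 m and z of coupler_2_mid in the frame of bore_a below 0.0135 m))), for 0.2 s.
2. the collar is turned until its keyways drop over the pins (value of joint collar_press above 0.007 m), for 0.05 s.
At the end, for the whole second after the job is handed in: The collar is held pushed home by the robot's fingers (joint collar_press beyond 11.5 of 14 mm, fingers bearing on something with more than 2 N), and one coupler stands in each bore: centre within 6 mm of the bore's axis, less than 13.5 mm above its mouth (seated: 10 mm), leaning less than 0.14 rad (value of joint collar_press above 0.0115 m and contact force between the fingers and anything else above 2 N and ((horizontal distance between coupler_1_mid and bore_a below 0.006 m and z of coupler_1_mid in the frame of bore_a below 0.0135 m and angle between each of coupler_1_mid, coupler_2_mid's own z axis and vertical below 0.14 rad and horizontal distance between coupler_2_mid and bore_b below 0.006 m and z of coupler_2_mid in the frame of bore_b below 0.0135 m) or (horizontal distance between coupler_1_mid and bore_b below 0.006 m and z of coupler_1_mid in the frame of bore_b below 0.0135 m and angle between each of coupler_1_mid, coupler_2_mid's own z axis and vertical below 0.14 rad and horizontal distance between coupler_2_mid and bore_a below 0.006 m and z of coupler_2_mid in the frame of bore_a below 0.0135 m))); the arm keeps its last pose, push and grip.
It fails at once if a bystander is shifted by more than 25 mm (distance of any of ptfe, tee, ring, gauge from where it was at the start of the episode above 0.025 m).
It also fails if it takes over 72 s, if anything falls off the work surface, if the arm or the gripper's body presses on something with over 40 N, if the wrist force passes 120 N, or if a joint passes its speed limit or range.

## Robot

A 6-joint arm with a two-finger parallel gripper is mounted at the origin on a cart in front of the work surface, level with it; the furniture and walls round the work are solid. World frame = base frame: x ahead of the robot, y to its left, z up, the work surface at z = 0. Lengths are in m, angles in rad, forces in N, time in s.
With the tool pointing down it reaches from about 0.35 to 0.775 m from the base axis. Payload 7.3 kg.
Tool frame: the origin (TCP) lies at the very end of the fingers, on their centre line; the grasp point (between the pads) lies 19 mm behind it (robot.tcp_to_grasp is the distance from the TCP to the grasp point, in m); x points along the fingers, y is the direction in which the jaws open and shut, and the axes are right-handed (so a half turn about x gives the same grasp; the last joint's range is limited). The gripper opens to 92 mm and grips with 3 to 60 N. Pads are 19 mm wide; open, the fingers measure 130 mm over their backs; the gripper's body (75 mm by 190 mm) begins 47 mm behind the grasp point.
Start: joints at [1.057, 0.342, 1.524, -0, 1.275, -0.146], TCP at [0.189, 0.49, 0.227] pointing down, gripper open.
Joint ranges: [-2.53, 2.53], [-0.77, 2.02], [0.04, 2.7], [-1, 4.14], [0.28, 2.66], [-3.11, 3.11]. Speed limits (rad/s): [2.57, 2.57, 3.14, 3.14, 3.14, 3.14].

## Interface

Orientations are given as [roll, pitch, yaw] about the fixed x, y, z axes, in that order (R = Rz(yaw) Ry(pitch) Rx(roll)).
In Python, from cell import robot gives the robot as it stands.
- The arm moves only by the tool move_arm, never from a script. Its argument "increments" is a list of rows, each a list of 4 numbers: the shift along the tool's x, y, z normalised to -1 to 1, where 1 is 40 cm, then the turn about the tool's x normalised to -1 to 1, where 1 is 60 degrees. In form: [[dx, dy, dz, twist], ...]. A call has 1 to 5 rows; each row is the pose to reach, as a shift and turn from the pose commanded when the call began, along the tool's axes at that moment; what a row does not reach only later rows make up. A row lasts 1/8 s, in which the tool goes at most 62.5 mm and 10.7 degrees, less where a joint would pass 70% of its speed; a pose out of reach is approached as far as the arm can. A call with a number of a shift or a turn outside -1 to 1 is refused whole. A call with a gripper value outside its range is refused whole. "gripper" is the closure, from 0 (fully open) to 1 (shut), set as the call begins (left out, the last holds). The fingers move at their own pace and stop on an object; "squeeze" is the grip in N (left out, the last holds). Time passes only in rows, so rows that repeat a pose let the fingers close. It gives the time, the measured TCP pose, the force and the opening at its end, in the units of the state.
- robot.observe(): the state, without advancing time (a new reading comes with each control period).
- robot.read_camera(name): name is "side" or "top" or "wrist"; returns the picture (420x560x3 uint8, red, green, blue); there is no depth.
- robot.camera_params(name): a dict with "fx", "fy", "cx", "cy" (pixels), "k1" (the pictures are not rectified: a ray, as slopes to the right and down, at radius r is drawn at 1 + k1 r^2 times it, then the intrinsics apply), "R" (3x3) and "t" (3): a world point X has camera coordinates R X + t; the wrist camera has in their place "tool_from_camera" (4x4, takes a point from camera to tool coordinates, whose origin is the TCP and whose axes are the tool frame's). Camera axes: x right, y down, z forward; pixel columns grow to the right and rows downward; lengths in m; the calibration is good to about 2 mm. A picture is of the moment at which its call begins: read the wrist's pose just before it. camera_params takes no time and is no camera call.
- robot.hand_in(): hands the job in, once; it reports no verdict.
The state is a dict: "time": time; "qpos": joint angles; "qvel": joint speeds; "joint_efforts": joint torques, N m; "tool_pos": TCP position; "tool_rot": TCP orientation; "contact_force": force on the tool from outside, world axes, zero at the start; "torque": the same for the moment, N m; "opening": finger opening in m.
Only numpy, scipy, OpenCV 4.12 (cv2) and the standard library are available. Lean on these libraries where they do the work, as an engineer would, in place of code of your own. Each camera call takes 0.05 s, during which the arm holds its last target.

## Working session

There is one attempt and no reset: what is moved stays moved. The work goes in short steps, Python scripts to look and compute and a tool call to move; the robot and the scene stay as the last step left them, time stands still between calls to the robot, and variables do not carry over. Pictures are saved under pics/ and viewed, and the job is handed in when it is done.

Besides the shell and the picture viewer there is one more tool, called after ">>>" as name([rows], argument=value, ...), one row to a line, values as JSON. move_arm: Moves the arm, as the interface text tells. Its arguments: {"type":"object","properties":{"increments":{"type":"array","items":{"type":"array","items":{"type":"number"}}},"gripper":{"type":"number"},"squeeze":{"type":"number"}},"required":["increments"]}

```bash
ls; mkdir -p pics
python3 - <<'E'
from cell import robot
import cv2
print(robot.observe())
for n in ["side","top","wrist"]:
    p=robot.camera_params(n); print(n,p)
    im=robot.read_camera(n); cv2.imwrite(f"pics/{n}0.png",im[:,:,::-1])
E
```

```text
pics
{'time': 0.0, 'qpos': array([ 1.05699857e+00,  3.42715557e-01,  1.52500107e+00,  1.62357618e-05,
        1.27542511e+00, -1.46029153e-01]), 'qvel': array([ 0.00136055,  0.00022974,  0.00028612,  0.00093605, -0.00117682,
       -0.00029725]), 'joint_efforts': array([-1.88103637e-03, -4.31244206e+01, -2.44224072e+01,  7.14351330e-02,
        5.60650940e-02, -1.35426849e-04]), 'tool_pos': array([0.18854173, 0.48953966, 0.22605426]), 'tool_rot': array([-1.72684744,  1.56924717, -2.09462078]), 'contact_force': array([ 0.18070197,  0.58045856, -0.36625224]), 'torque': array([ 0.03800997,  0.00767729, -0.00425315]), 'opening': 0.09202947277611968}
side {'fx': 498.01668913341655, 'fy': 498.01668913341655, 'cx': 278.9467577577491, 'cy': 209.62373880469667, 'k1': 0.05569883507819558, 'R': array([[-0.95942613, -0.28146324,  0.01673177],
       [-0.19261407,  0.6109165 , -0.7679068 ],
       [ 0.20591582, -0.73997262, -0.64034303]]), 't': array([0.48728716, 0.18042621, 1.14234764])}
top {'fx': 507.8190823400398, 'fy': 507.8190823400398, 'cx': 281.1011852270037, 'cy': 209.1376880436943, 'k1': -0.148716528677003, 'R': array([[ 0.01487288, -0.99974487,  0.01699956],
       [-0.98999613, -0.01710931, -0.1400533 ],
       [ 0.14030842, -0.01474651, -0.98999802]]), 't': array([-0.01915074,  0.53551446,  1.42476297])}
wrist {'fx': 338.8939514855721, 'fy': 338.8939514855721, 'cx': 274.6224842113311, 'cy': 210.7676944160665, 'k1': 0.011994376806492084, 'tool_from_camera': array([[-4.87796840e-04, -2.50370955e-01,  9.68149858e-01,
        -1.59157821e-01],
       [ 9.99999770e-01, -5.79127557e-04,  3.54077424e-04,
         1.22866805e-03],
       [ 4.72031559e-04,  9.68149807e-01,  2.50371180e-01,
        -6.67780887e-02],
       [ 0.00000000e+00,  0.00000000e+00,  0.00000000e+00,
         1.00000000e+00]])}
```

View pics/top0.png

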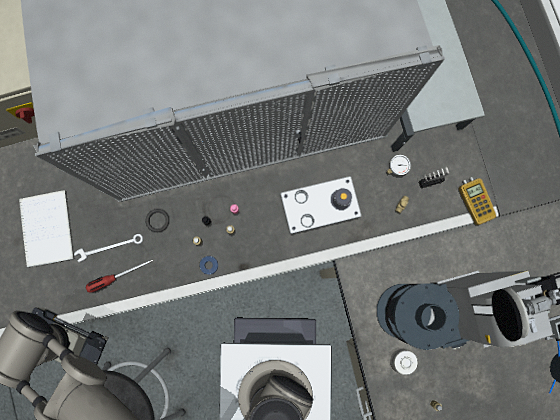

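View pics/side0.png

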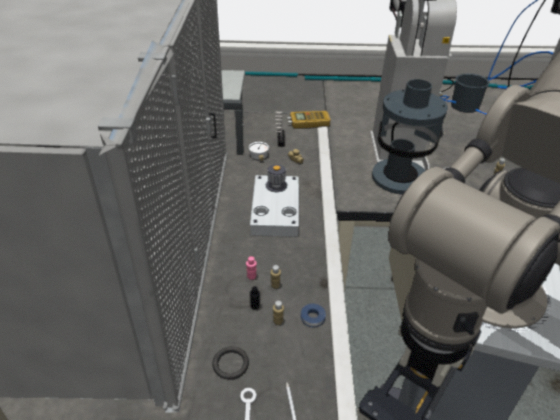

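View pics/wrist0.png

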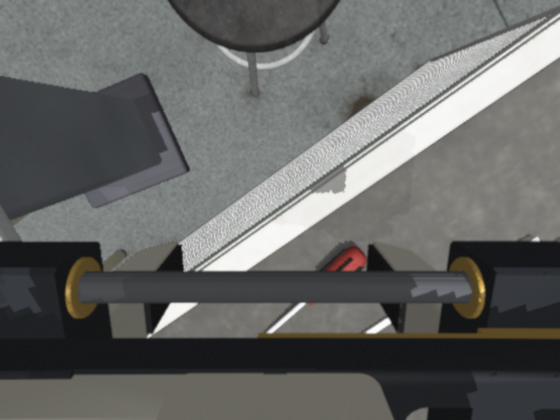

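```bash
cat > h.py <<'E'
import numpy as np, cv2
from scipy.spatial.transform import Rotation as Ro
def ray(p,uv,R=None,t=None):
    K=np.array([[p['fx'],0,p['cx']],[0,p['fy'],p['cy']],[0,0,1]])
    x=cv2.undistortPoints(np.array([[uv]],float),K,np.array([p['k1'],0,0,0,0.]))[0,0]
    d=np.array([x[0],x[1],1.])
    R=p['R'] if R is None else R; t=p['t'] if t is None else t
    return -R.T@t, R.T@d
def plane(p,uv,z,R=None,t=None):
    o,d=ray(p,uv,R,t); return o+d*(z-o[2])/d[2]
def wristRt(p,s):
    Rt=Ro.from_euler('xyz',s['tool_rot']).as_matrix(); T=p['tool_from_camera']
    Rc=Rt@T[:3,:3]; o=Rt@T[:3,3]+s['tool_pos']
    return Rc.T, -Rc.T@o
def proj(p,X,R=None,t=None):
    R=p['R'] if R is None else R; t=p['t'] if t is None else t
    c=R@np.asarray(X,float)+t; x=c[:2]/c[2]; x=x*(1+p['k1']*(x@x))
    return np.array([p['fx']*x[0]+p['cx'],p['fy']*x[1]+p['cy']])
E
python3 - <<'E'
import cv2
a=cv2.imread('pics/top0.png'); 
cv2.imwrite('pics/t1.png',cv2.resize(a[150:290,180:380],None,fx=4,fy=4,interpolation=cv2.INTER_CUBIC))
a=cv2.imread('pics/side0.png'); 
cv2.imwrite('pics/s1.png',cv2.resize(a[150:340,220:350],None,fx=3,fy=3,interpolation=cv2.INTER_CUBIC))
E
```

```text
(no output)
```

View pics/t1.png

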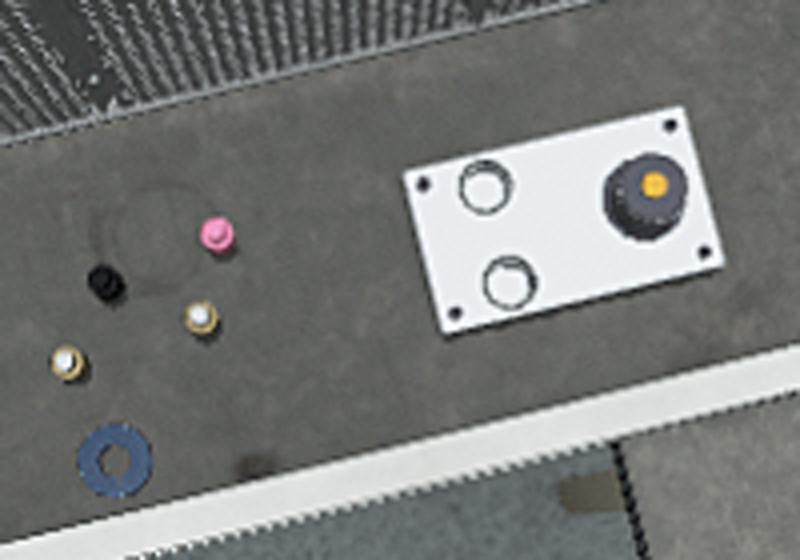

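View pics/s1.png

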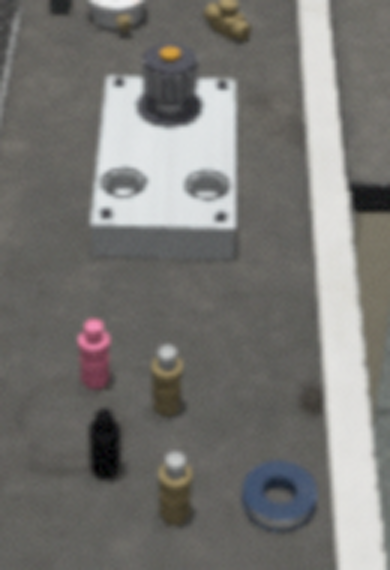

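Run:
```python
from cell import robot
from h import *
p=robot.camera_params('top'); s=robot.camera_params('side')
f=lambda u,v:(180+(u+.5)/4-.5,150+(v+.5)/4-.5)
g=lambda u,v:(220+(u+.5)/3-.5,150+(v+.5)/3-.5)
for n,q,z in [('c1',f(65,360),.06),('c2',f(200,314),.06),('boreL',f(486,186),.036),('boreN',f(510,283),.036),('collar',f(655,184),.094),
 ('k1',f(403,172),.036),('k2',f(684,106),.036),('k3',f(724,264),.036),('k4',f(444,334),.036),('pink',f(217,228),.06),('black',f(104,280),.06),('ptfe',f(116,460),.014)]:
    print(n,plane(p,q,z).round(4))
for n,q,z in [('c1',g(175,460),.06),('c2',g(168,353),.06),('boreL',g(124,183),.036),('boreN',g(207,185),.036),('collar',g(170,52),.094),('k1',g(91,227),.036),('k4',g(236,229),.036),('k3',g(235,78),.036),('k2',g(106,76),.036)]:
    print('side',n,plane(s,q,z).round(4))
```

```text
c1 [0.4417 0.2286 0.06  ]
c2 [0.476  0.1342 0.06  ]
boreL [ 0.5751 -0.068   0.036 ]
boreN [ 0.5046 -0.086   0.036 ]
collar [ 0.5689 -0.183   0.094 ]
k1 [ 0.5843 -0.0077  0.036 ]
k2 [ 0.6371 -0.2127  0.036 ]
k3 [ 0.521  -0.2412  0.036 ]
k4 [ 0.467  -0.0389  0.036 ]
pink [0.5375 0.1239 0.06  ]
black [0.4989 0.203  0.06  ]
ptfe [0.3736 0.1961 0.014 ]
side c1 [0.4426 0.2329 0.06  ]
side c2 [0.4759 0.1385 0.06  ]
side boreL [ 0.5756 -0.0642  0.036 ]
side boreN [ 0.5068 -0.0831  0.036 ]
side collar [ 0.5709 -0.1843  0.094 ]
side k1 [ 0.5842 -0.0018  0.036 ]
side k4 [ 0.4686 -0.0355  0.036 ]
side k3 [ 0.5234 -0.2419  0.036 ]
side k2 [ 0.64   -0.2081  0.036 ]
```

```bash
cat >> h.py <<'E'
def inc(s,target,yaw_y=None):
    """normalised increments from measured pose to target; yaw_y: desired tool-y direction angle (rad), mod pi"""
    Rt=Ro.from_euler('xyz',s['tool_rot']).as_matrix()
    d=Rt.T@(np.asarray(target)-s['tool_pos'])
    a=np.arctan2(Rt[1,1],Rt[0,1]); tw=0
    if yaw_y is not None:
        tw=(yaw_y-a+np.pi/2)%np.pi-np.pi/2
    print('pos',s['tool_pos'].round(4),'yaw_y deg',np.degrees(a).round(2),'toolx',Rt[:,0].round(4))
    print('inc',(d/.4).round(4),'twist',round(-np.degrees(tw)/60,4),'dist',np.linalg.norm(d).round(3))
E
python3 - <<'E'
from cell import robot
from h import *
s=robot.observe()
Rt=Ro.from_euler('xyz',s['tool_rot']).as_matrix();print(Rt.round(3))
inc(s,[.445,.19,.23],np.radians(90+14.9))
inc(s,[.445,.19,.23],np.radians(14.9))
E
```

```text
[[-0.001  0.36   0.933]
 [-0.001  0.933 -0.36 ]
 [-1.    -0.001 -0.   ]]
pos [0.1886 0.4896 0.2262] yaw_y deg 68.93 toolx [-5.e-04 -1.e-03 -1.e+00]
inc [-0.0091 -0.4685  0.8675] twist -0.5996 dist 0.394
pos [0.1886 0.4896 0.2262] yaw_y deg 68.93 toolx [-5.e-04 -1.e-03 -1.e+00]
inc [-0.0091 -0.4685  0.8675] twist 0.9004 dist 0.394
```

>>> move_arm([
  [0,-0.07,0.13,-0.1],
  [0,-0.14,0.26,-0.25],
  [0,-0.21,0.39,-0.4],
  [0,-0.28,0.52,-0.55],
  [0,-0.35,0.65,-0.6],
], gripper=0.45)

```text
time: 0.78
tool_pos: [0.3812, 0.2651, 0.2267]
tool_rot: [0.845, 1.57, 1.109]
contact_force: [1.4, 0.9, -0.4]
opening: 0.0511
```

Run:
```python
from cell import robot
from h import *
s=robot.observe();print(s['time'],s['opening'])
inc(s,[.445,.19,.23],np.radians(90+14.9))
```

```text
0.775 0.05113826125363791
pos [0.3812 0.2651 0.2267] yaw_y deg 105.14 toolx [ 1.e-04  3.e-04 -1.e+00]
inc [-0.0082 -0.2229  0.1048] twist 0.004 dist 0.099
```

>>> move_arm([
  [0,-0.11,0.05,0],
  [0,-0.2,0.09,0],
  [0,-0.22,0.1,0],
  [0,-0.22,0.1,0],
])

```text
time: 1.27
tool_pos: [0.4415, 0.1918, 0.2265]
tool_rot: [2.557, 1.57, 2.817]
contact_force: [-0.0, 0.2, -0.4]
opening: 0.0507
```

Run:
```python
from cell import robot
from h import *
s=robot.observe();print(s['time'],s['opening'],s['qpos'])
im=robot.read_camera('wrist'); cv2.imwrite('pics/w1.png',im[:,:,::-1])
p=robot.camera_params('wrist');R,t=wristRt(p,s)
np.savez('w1.npz',R=R,t=t)
for X in ([.442,.23,.06],[.476,.136,.06]): print(proj(p,X,R,t))
```

```text
1.275 0.050658558701240114 [ 2.50225417e-01  2.62811973e-01  1.63846343e+00  4.91410649e-04
  1.24103469e+00 -1.58027923e+00]
[310.81510953 203.07552044]
[210.28584431 211.71726169]
```

View pics/w1.png

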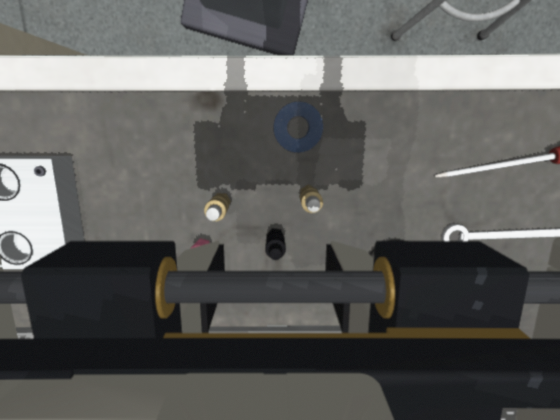

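Run:
```python
import cv2
a=cv2.imread('pics/w1.png'); 
b=cv2.resize(a[180:240,180:340],None,fx=5,fy=5,interpolation=cv2.INTER_CUBIC)
cv2.imwrite('pics/w1z.png',b)
```

```text
(no output)
```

View pics/w1z.png

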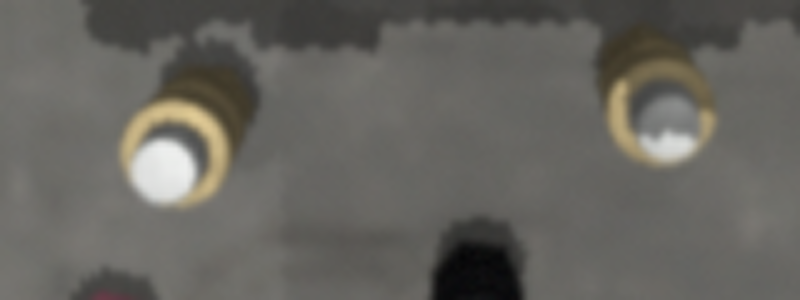

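Run:
```python
from cell import robot
from h import *
p=robot.camera_params('wrist');d=np.load('w1.npz');R,t=d['R'],d['t']
c2=plane(p,(212.5,214.2),.06,R,t);c1=plane(p,(313.5,205.5),.06,R,t);print(c1,c2)
s=robot.observe()
inc(s,[c2[0],c2[1],.10],np.radians(90+14.9))
```

```text
[0.44368289 0.23325944 0.06      ] [0.4779349  0.13866327 0.06      ]
pos [0.4411 0.1924 0.2265] yaw_y deg 104.93 toolx [-8.e-04  4.e-04 -1.e+00]
inc [ 0.3162 -0.1536  0.0546] twist 0.0006 dist 0.142
```

>>> move_arm([
  [0.1,-0.08,0.03,0],
  [0.2,-0.153,0.054,0],
  [0.3,-0.153,0.054,0],
  [0.316,-0.153,0.054,0],
  [0.316,-0.153,0.054,0],
])

```text
time: 1.95
tool_pos: [0.4783, 0.1393, 0.101]
tool_rot: [0.323, 1.57, 0.585]
contact_force: [0.1, -0.7, 0.6]
opening: 0.0504
```

Run:
```python
from cell import robot
from h import *
s=robot.observe();print(s['time'],s['opening'])
im=robot.read_camera('wrist'); cv2.imwrite('pics/w2.png',im[:,:,::-1])
p=robot.camera_params('wrist');R,t=wristRt(p,s)
print(proj(p,[.478,.1387,.06],R,t),s['tool_pos'])
```

```text
1.95 0.05044863906432765
[272.39430542 232.32102271] [0.47829492 0.13929743 0.10104029]
```

View pics/w2.png

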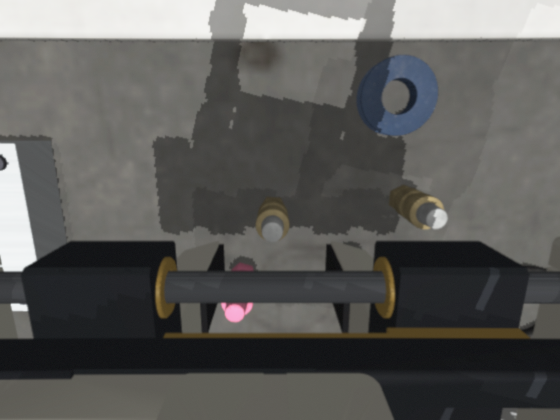

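Run:
```python
import cv2
a=cv2.imread('pics/w2.png'); 
b=cv2.resize(a[185:255,240:310],None,fx=8,fy=8,interpolation=cv2.INTER_CUBIC)
c=cv2.resize(a[170:240,380:450],None,fx=8,fy=8,interpolation=cv2.INTER_CUBIC)
import numpy as np
cv2.imwrite('pics/w2z.png',cv2.resize(np.hstack([b,c]),(800,400)))
from cell import robot
from h import *
inc(robot.observe(),[.478,.1387,.025],np.radians(104.9))
```

```text
pos [0.4789 0.1393 0.1017] yaw_y deg 105.01 toolx [ 2.1e-03  5.0e-04 -1.0e+00]
inc [ 0.1918 -0.0007 -0.0029] twist 0.0019 dist 0.077
```

View pics/w2z.png

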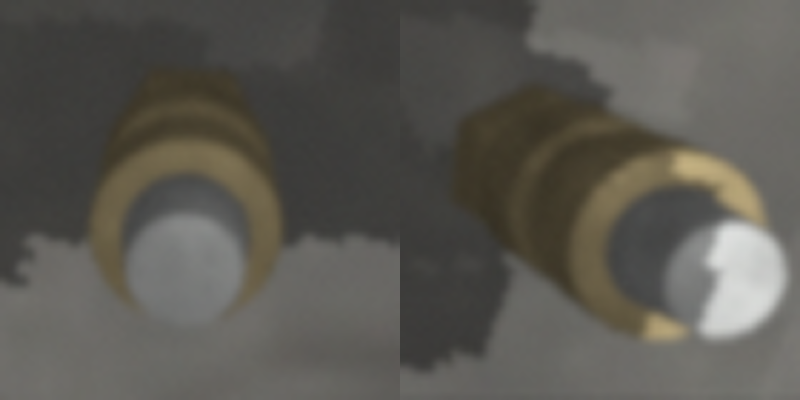

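>>> move_arm([
  [0.07,0,-0.002,0],
  [0.14,-0.001,-0.002,0],
  [0.185,-0.001,-0.002,0],
  [0.19,-0.001,-0.002,0],
  [0.19,-0.001,-0.002,0],
])

```text
time: 2.62
tool_pos: [0.4786, 0.138, 0.0257]
tool_rot: [-0.103, 1.568, 0.158]
contact_force: [-0.2, 0.0, -0.6]
opening: 0.0504
```

>>> move_arm([
  [0,0,0,0],
  [0,0,0,0],
  [0,0,0,0],
  [0,0,0,0],
], gripper=1, squeeze=25)

```text
time: 3.12
tool_pos: [0.478, 0.1376, 0.0247]
tool_rot: [-0.011, 1.57, 0.25]
contact_force: [-0.6, -0.0, 3.3]
opening: 0.0245
```

Run:
```python
from cell import robot
from h import *
s=robot.observe();print(s['time'],s['opening'],s['contact_force'])
inc(s,[.575,-.066,.041],np.radians(104.9))
```

```text
3.125 0.02451458375946463 [-0.58054664 -0.01331563  3.311201  ]
pos [0.478  0.1376 0.0247] yaw_y deg 104.92 toolx [ 7.e-04  2.e-04 -1.e+00]
inc [-0.0408 -0.5544  0.1034] twist 0.0004 dist 0.226
```

Possibly still closing; wait a little.

>>> move_arm([
  [0,0,0,0],
  [0,0,0,0],
  [0,0,0,0],
])

```text
time: 3.5
tool_pos: [0.478, 0.1377, 0.0246]
tool_rot: [-0.056, 1.57, 0.205]
contact_force: [-0.9, -0.7, 6.4]
opening: 0.025
```

Run:
```python
from cell import robot
from h import *
im=robot.read_camera('wrist');im2=robot.read_camera('side')
a=im[180:320,180:380,::-1]; b=im2[230:330,220:340,::-1]
cv2.imwrite('pics/w3.png',np.hstack([cv2.resize(a,(500,350)),cv2.resize(b,(300,350))]))
print(robot.observe()['opening'])
```

```text
0.024457942897478067
```

View pics/w3.png

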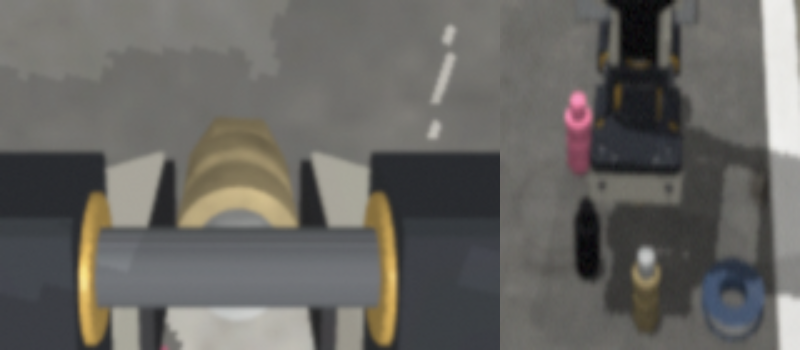

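>>> move_arm([
  [-0.02,0,0,0],
  [-0.05,0,0,0],
  [-0.08,0,0,0],
  [-0.1,0,0,0],
  [-0.1,0,0,0],
])

```text
time: 4.22
tool_pos: [0.4782, 0.1377, 0.0652]
tool_rot: [-0.083, 1.569, 0.177]
contact_force: [-0.1, 0.6, -0.6]
opening: 0.0249
```

Run:
```python
from cell import robot
from h import *
im=robot.read_camera('wrist');im2=robot.read_camera('side')
a=im[180:320,180:380,::-1]; b=im2[200:330,200:340,::-1]
cv2.imwrite('pics/w4.png',np.hstack([cv2.resize(a,(500,350)),cv2.resize(b,(300,350))]))
s=robot.observe();print(s['opening'],s['contact_force'],s['tool_pos'])
```

```text
0.024480074237952086 [ 0.05190486  0.04930073 -0.83238265] [0.47757749 0.13762828 0.06426726]
```

View pics/w4.png

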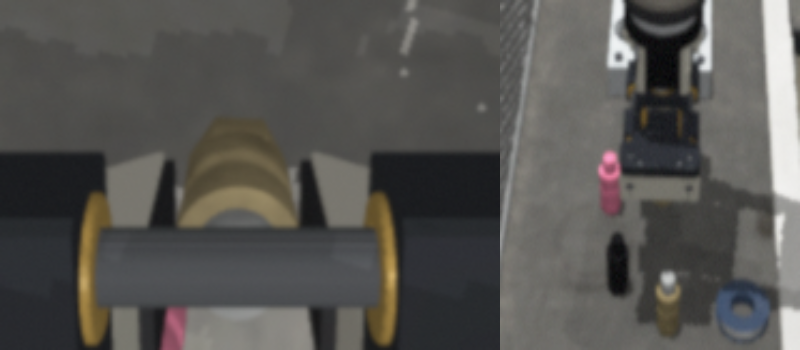

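Run:
```python
from cell import robot
from h import *
s=robot.observe()
inc(s,[.55,-.05,.14],np.radians(104.9))
```

```text
pos [0.4776 0.1376 0.0643] yaw_y deg 104.93 toolx [-1.e-04  1.e-04 -1.e+00]
inc [-0.1894 -0.4999  0.0541] twist 0.0005 dist 0.215
```

>>> move_arm([
  [-0.06,-0.1,0.01,0],
  [-0.12,-0.2,0.02,0],
  [-0.18,-0.32,0.04,0],
  [-0.19,-0.43,0.05,0],
  [-0.19,-0.5,0.054,0],
])

```text
time: 4.95
tool_pos: [0.5507, -0.0521, 0.1403]
tool_rot: [-0.644, 1.57, -0.385]
contact_force: [-0.5, 0.1, -0.6]
opening: 0.0247
```

>>> move_arm([
  [0,0,0,0],
  [0,0,0,0],
])

```text
time: 5.2
tool_pos: [0.5494, -0.0493, 0.1397]
tool_rot: [2.389, 1.569, 2.65]
contact_force: [0.0, 0.7, -0.6]
opening: 0.0245
```

Run:
```python
from cell import robot
from h import *
s=robot.observe()
im=robot.read_camera('wrist');im2=robot.read_camera('side')
p=robot.camera_params('wrist');R,t=wristRt(p,s);np.savez('w5.npz',R=R,t=t)
cv2.imwrite('pics/w5.png',im[:,:,::-1]);cv2.imwrite('pics/s5.png',cv2.resize(im2[120:320,200:350,::-1],None,fx=3,fy=3,interpolation=cv2.INTER_CUBIC))
for X in ([.5755,-.066,.036],[.506,-.0845,.036],[.57,-.184,.092]): print(proj(p,X,R,t))
```

```text
[245.36746649 233.47368645]
[243.31081204 143.62546681]
[ 56.49870485 207.56802077]
```

View pics/w5.png

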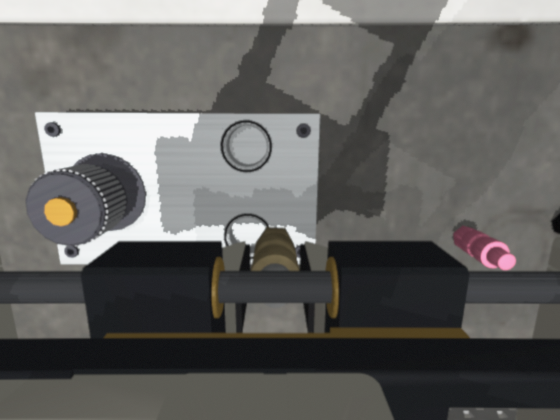

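View pics/s5.png

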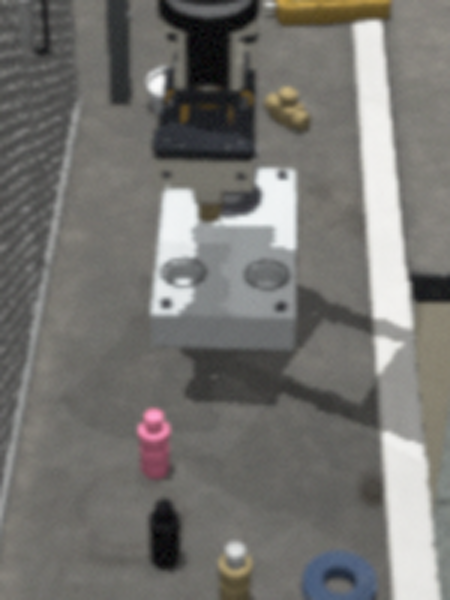

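Run:
```python
from cell import robot
from h import *
p=robot.camera_params('wrist');d=np.load('w5.npz');R,t=d['R'],d['t']
im=cv2.imread('pics/w5.png')
cv2.imwrite('pics/w5z.png',cv2.resize(im[110:250,30:330],None,fx=2.6,fy=2.6,interpolation=cv2.INTER_CUBIC))
for n,uv,z in [('near',(246,147),.036),('k',(320,114),.036),('k2',(36,113),.036),('h1',(303.5,131),.036),('h2',(52.5,130),.036),('col',(61,210),.092)]: print(n,plane(p,uv,z,R,t))
n=plane(p,(246,147),.036,R,t); f=n+.072*np.array([np.cos(.26),np.sin(.26),0]);print('far',f)
inc(robot.observe(),[f[0],f[1],.08],np.radians(104.9))
```

```text
near [ 0.5079313 -0.0819234  0.036    ]
k [ 0.47023064 -0.03432685  0.036     ]
k2 [ 0.52403414 -0.23776226  0.036     ]
h1 [ 0.48522586 -0.04278896  0.036     ]
h2 [ 0.53322479 -0.22492598  0.036     ]
col [ 0.57086461 -0.18114297  0.092     ]
far [ 0.57751138 -0.0634136   0.036     ]
pos [ 0.5496 -0.0489  0.14  ] yaw_y deg 104.99 toolx [-9.e-04  5.e-04 -1.e+00]
inc [ 0.15   -0.0532  0.0582] twist 0.0016 dist 0.068
```

View pics/w5z.png

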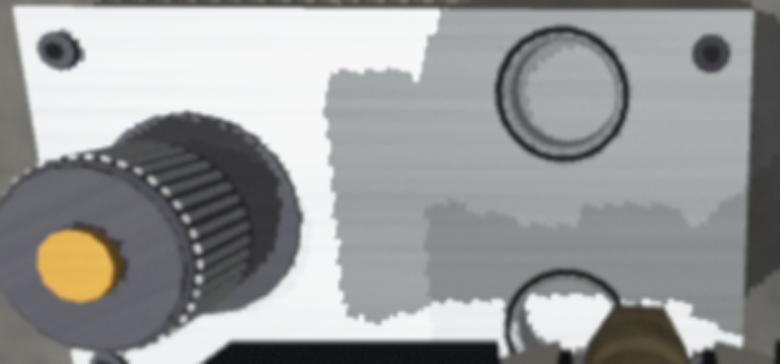

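>>> move_arm([
  [0,-0.025,0.03,0],
  [0.04,-0.052,0.056,0],
  [0.1,-0.053,0.057,0],
  [0.14,-0.053,0.057,0],
  [0.14,-0.053,0.057,0],
])

```text
time: 5.92
tool_pos: [0.5766, -0.0638, 0.0832]
tool_rot: [2.597, 1.568, 2.858]
contact_force: [0.6, -0.1, -0.3]
opening: 0.0248
```

Run:
```python
from cell import robot
from h import *
s=robot.observe()
inc(s,[.5768,-.0642,.0415],np.radians(104.9))
im=robot.read_camera('wrist');im2=robot.read_camera('side')
a=im[100:280,180:380,::-1]; b=im2[170:240,230:310,::-1]
cv2.imwrite('pics/w6.png',np.hstack([cv2.resize(a,(400,360)),cv2.resize(b,(400,360))]))
```

```text
pos [ 0.5766 -0.0638  0.0832] yaw_y deg 104.98 toolx [-2.8e-03  8.0e-04 -1.0e+00]
inc [ 0.1041 -0.0013  0.0005] twist 0.0013 dist 0.042
```

View pics/w6.png

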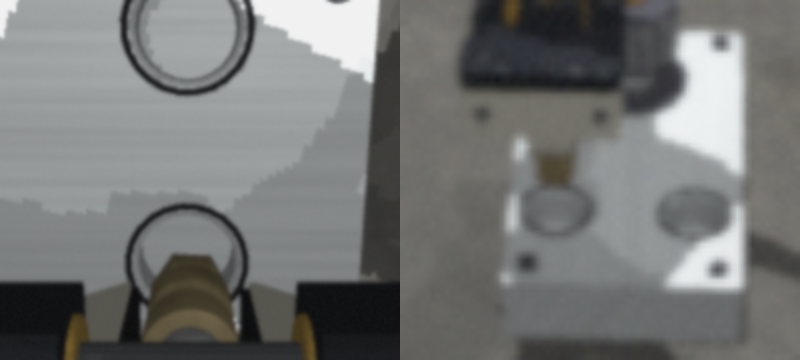

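>>> move_arm([
  [0,-0.006,0.001,0],
  [0.03,-0.006,0.001,0],
  [0.05,-0.006,0.001,0],
  [0.05,-0.006,0.001,0],
])

```text
time: 6.52
tool_pos: [0.5778, -0.0667, 0.0632]
tool_rot: [2.58, 1.569, 2.841]
contact_force: [-0.1, -0.0, -0.3]
opening: 0.0248
```

Run:
```python
from cell import robot
from h import *
s=robot.observe()
inc(s,[.5768,-.0642,.0415],np.radians(104.9))
im=robot.read_camera('wrist');im2=robot.read_camera('side')
a=im[160:280,200:340,::-1]; b=im2[170:240,230:310,::-1]
cv2.imwrite('pics/w7.png',np.hstack([cv2.resize(a,(420,360)),cv2.resize(b,(380,360))]))
```

```text
pos [ 0.5778 -0.0667  0.0632] yaw_y deg 104.92 toolx [-2.1e-03  7.0e-04 -1.0e+00]
inc [ 0.0543  0.0067 -0.0008] twist 0.0003 dist 0.022
```

View pics/w7.png

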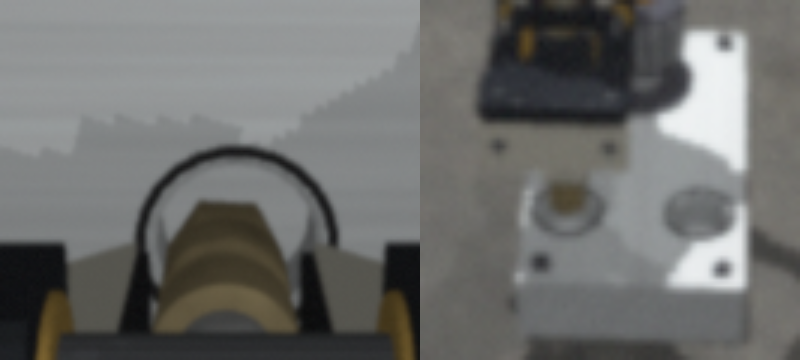

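>>> move_arm([
  [0.02,0,0,0],
  [0.04,0,0,0],
  [0.05,0,0,0],
  [0.054,0,0,0],
  [0.054,0,0,0],
])

```text
time: 7.25
tool_pos: [0.5785, -0.0668, 0.0426]
tool_rot: [2.123, 1.57, 2.384]
contact_force: [-0.2, 0.3, -1.1]
opening: 0.0247
```

>>> move_arm([
  [0.004,0,0,0],
  [0.006,0,0,0],
  [0.006,0,0,0],
])

```text
time: 7.62
tool_pos: [0.5788, -0.0668, 0.0407]
tool_rot: [-0.206, 1.57, 0.055]
contact_force: [-0.1, 1.4, 2.6]
opening: 0.0243
```

>>> move_arm([
  [0,0,0,0],
  [0,0,0,0],
  [0,0,0,0],
], gripper=0.5)

```text
time: 8.0
tool_pos: [0.5786, -0.067, 0.0402]
tool_rot: [0.067, 1.571, 0.327]
contact_force: [0.2, -0.6, 0.9]
opening: 0.0453
```

>>> move_arm([
  [-0.05,0,0,0],
  [-0.1,0,0,0],
  [-0.18,0,0,0],
  [-0.25,0,0,0],
])

```text
time: 8.5
tool_pos: [0.5786, -0.067, 0.1413]
tool_rot: [-0.556, 1.571, -0.296]
contact_force: [-0.7, 1.2, 0.0]
opening: 0.046
```

Run:
```python
from cell import robot
from h import *
s=robot.observe();print(s['opening'])
inc(s,[.4437,.2333,.14],np.radians(104.9))
im=robot.read_camera('wrist');im2=robot.read_camera('side')
a=im[100:280,180:380,::-1]; b=im2[170:240,230:310,::-1]
cv2.imwrite('pics/w8.png',np.hstack([cv2.resize(a,(400,360)),cv2.resize(b,(400,360))]))
```

```text
0.04596061394152074
pos [ 0.5786 -0.067   0.1413] yaw_y deg 104.92 toolx [ 3.e-04 -1.e-04 -1.e+00]
inc [ 0.0031  0.8123 -0.1326] twist 0.0004 dist 0.329
```

View pics/w8.png

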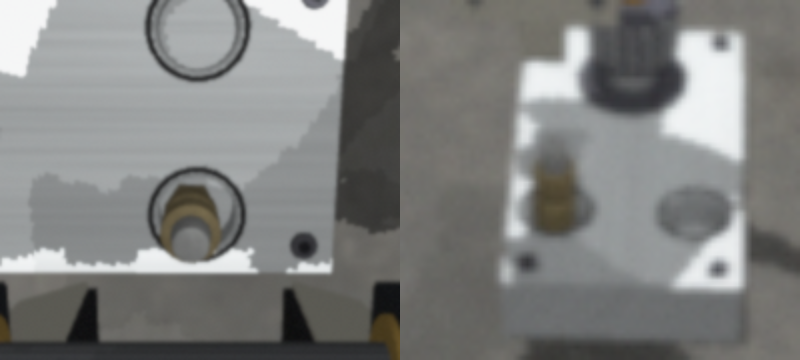

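>>> move_arm([
  [0,0.13,-0.02,0],
  [0,0.27,-0.04,0],
  [0,0.42,-0.07,0],
  [0,0.56,-0.09,0],
  [0,0.7,-0.115,0],
])

```text
time: 9.22
tool_pos: [0.4607, 0.1932, 0.1393]
tool_rot: [3.06, 1.57, -2.963]
contact_force: [0.6, 1.0, 0.9]
opening: 0.0461
```

>>> move_arm([
  [0,0.09,-0.014,0],
  [0.03,0.112,-0.018,0],
  [0.08,0.112,-0.018,0],
  [0.1,0.112,-0.018,0],
  [0.1,0.112,-0.018,0],
])

```text
time: 9.85
tool_pos: [0.4434, 0.2324, 0.0994]
tool_rot: [-3.025, 1.569, -2.766]
contact_force: [0.6, -0.1, 0.4]
opening: 0.0456
```

Run:
```python
from cell import robot
from h import *
s=robot.observe();print(s['opening'])
inc(s,[.4437,.2333,.025],np.radians(104.9))
im=robot.read_camera('wrist')
a=im[100:280,180:380,::-1]
cv2.imwrite('pics/w9.png',cv2.resize(a,(800,720))[120:])
p=robot.camera_params('wrist');R,t=wristRt(p,s)
print(proj(p,[.4437,.2333,.06],R,t))
```

```text
0.045613958737012864
pos [0.4434 0.2324 0.0994] yaw_y deg 104.87 toolx [-1.9e-03 -7.0e-04 -1.0e+00]
inc [0.1859 0.002  0.0017] twist -0.0005 dist 0.074
[274.499896   234.85481283]
```

View pics/w9.png

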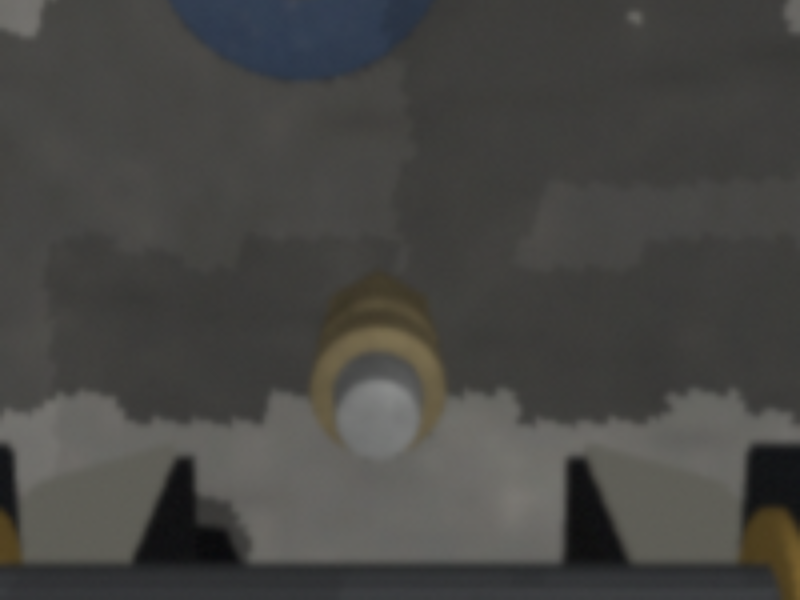

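>>> move_arm([
  [0,0,0,0.17],
  [0,0.001,0,0.34],
  [0,0.002,0.001,0.51],
  [0,0.002,0.001,0.68],
  [0,0.002,0.001,0.75],
])

```text
time: 10.52
tool_pos: [0.4444, 0.2339, 0.101]
tool_rot: [0.841, 1.569, 0.312]
contact_force: [0.5, -0.6, -0.6]
opening: 0.046
```

Run:
```python
from cell import robot
from h import *
s=robot.observe()
im=robot.read_camera('wrist')
inc(s,[.4437,.2333,.025],np.radians(60))
a=im[100:280,180:380,::-1]
cv2.imwrite('pics/w10.png',cv2.resize(a,(800,720))[120:])
```

```text
pos [0.4444 0.2339 0.101 ] yaw_y deg 59.69 toolx [ 1.5e-03  5.0e-04 -1.0e+00]
inc [ 0.1901 -0.0024 -0.001 ] twist -0.0052 dist 0.076
```

View pics/w10.png

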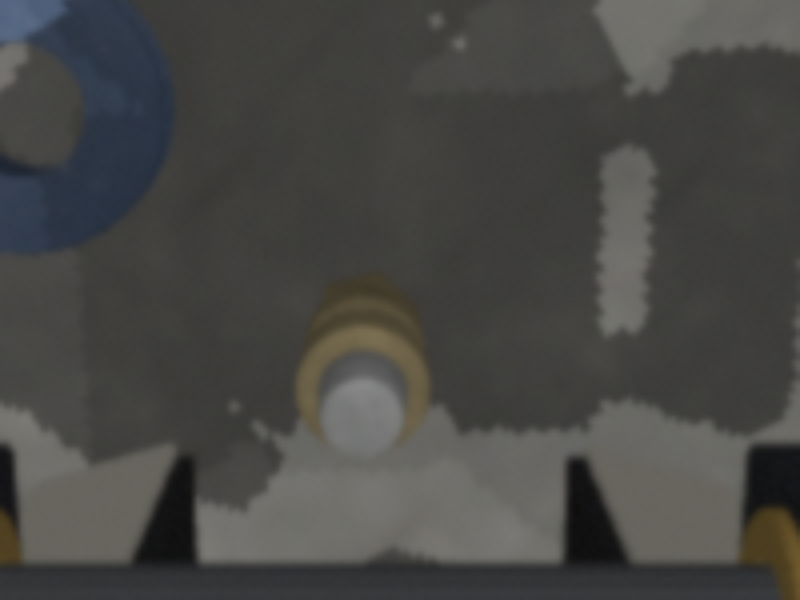

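Run:
```python
import cv2,numpy as np
a=cv2.imread('pics/w10.png')[230:480,260:470]; b=cv2.imread('pics/w9.png')[230:480,260:490]
f=lambda x:np.clip(cv2.resize(x,None,fx=1.8,fy=2).astype(float)*2-60,0,255).astype('uint8')
cv2.imwrite('pics/w10z.png',np.hstack([f(b),f(a)]))
```

```text
(no output)
```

View pics/w10z.png

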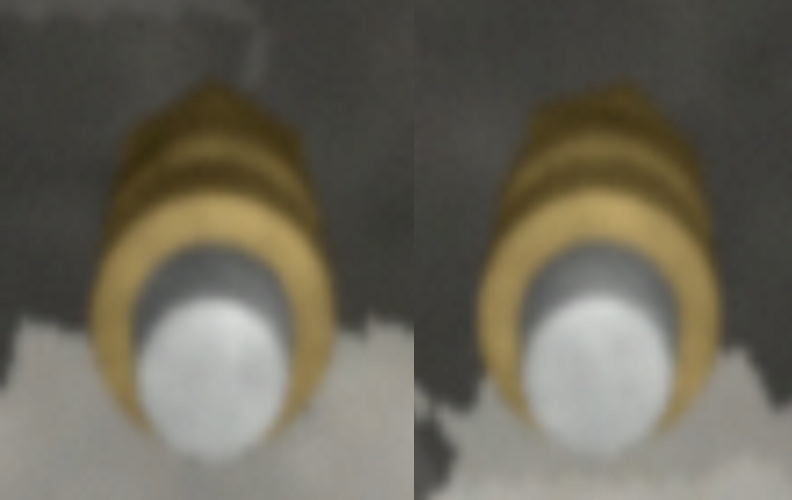

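>>> move_arm([
  [0,0,0,-0.17],
  [0,-0.001,0,-0.34],
  [0,-0.002,-0.001,-0.51],
  [0,-0.003,-0.001,-0.68],
  [0,-0.003,-0.001,-0.745],
])

```text
time: 11.2
tool_pos: [0.4433, 0.2331, 0.1009]
tool_rot: [0.076, 1.57, 0.335]
contact_force: [-0.1, -0.7, -0.1]
opening: 0.0459
```

Run:
```python
from cell import robot
from h import *
s=robot.observe()
inc(s,[.4437,.2333,.025],np.radians(104.9))
```

```text
pos [0.4433 0.2331 0.1009] yaw_y deg 104.87 toolx [ 1.2e-03  4.0e-04 -1.0e+00]
inc [0.1897 0.0003 0.0009] twist -0.0005 dist 0.076
```

>>> move_arm([
  [0.07,0,0.001,0],
  [0.14,0,0.001,0],
  [0.185,0,0.001,0],
  [0.19,0,0.001,0],
  [0.19,0,0.001,0],
])

```text
time: 11.82
tool_pos: [0.4438, 0.2335, 0.025]
tool_rot: [0.109, 1.569, 0.364]
contact_force: [0.5, -0.5, -0.1]
opening: 0.0457
```

>>> move_arm([
  [0,0,0,0],
  [0,0,0,0],
  [0,0,0,0],
  [0,0,0,0],
  [0,0,0,0],
], gripper=1)

```text
time: 12.45
tool_pos: [0.4436, 0.2335, 0.0248]
tool_rot: [0.108, 1.57, 0.364]
contact_force: [-0.3, -0.8, 5.6]
opening: 0.0241
```

>>> move_arm([
  [-0.03,0,0,0],
  [-0.1,0,0,0],
  [-0.17,0,0,0],
  [-0.2,0,0,0],
  [-0.2,0,0,0],
])

```text
time: 13.08
tool_pos: [0.4433, 0.2335, 0.1048]
tool_rot: [0.13, 1.57, 0.385]
contact_force: [-0.5, 0.1, -1.3]
opening: 0.0244
```

Run:
```python
from cell import robot
from h import *
s=robot.observe()
inc(s,[.508,-.0845,.11],np.radians(104.9))
im=robot.read_camera('wrist');im2=robot.read_camera('side')
a=im[160:280,200:340,::-1]; b=im2[220:330,230:310,::-1]
cv2.imwrite('pics/w11.png',np.hstack([cv2.resize(a,(420,360)),cv2.resize(b,(262,360))]))
```

```text
pos [0.4433 0.2335 0.1048] yaw_y deg 104.63 toolx [ 1.1e-03  4.0e-04 -1.0e+00]
inc [-0.0132 -0.81   -0.0442] twist -0.0046 dist 0.325
```

View pics/w11.png

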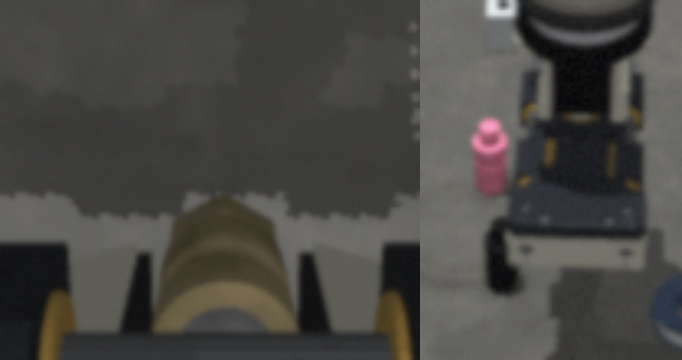

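>>> move_arm([
  [-0.01,-0.13,-0.01,0],
  [-0.013,-0.27,-0.02,0],
  [-0.013,-0.41,-0.03,0],
  [-0.013,-0.55,-0.035,0],
  [-0.013,-0.69,-0.04,0],
])

```text
time: 13.8
tool_pos: [0.4969, -0.0394, 0.1084]
tool_rot: [2.56, 1.569, 2.815]
contact_force: [1.5, -0.3, -1.1]
opening: 0.0244
```

>>> move_arm([
  [0,-0.09,-0.004,0],
  [0.03,-0.12,-0.004,0],
  [0.06,-0.12,-0.004,0],
  [0.06,-0.12,-0.004,0],
])

```text
time: 14.3
tool_pos: [0.5064, -0.0828, 0.0836]
tool_rot: [2.483, 1.566, 2.739]
contact_force: [-0.4, -0.4, -1.1]
opening: 0.0239
```

Run:
```python
from cell import robot
from h import *
s=robot.observe()
inc(s,[.5085,-.084,.063],np.radians(104.9))
im=robot.read_camera('wrist');im2=robot.read_camera('side')
a=im[160:280,200:340,::-1]; b=im2[170:240,230:310,::-1]
cv2.imwrite('pics/w12.png',np.hstack([cv2.resize(a,(420,360)),cv2.resize(b,(380,360))]))
```

```text
pos [ 0.5064 -0.0828  0.0836] yaw_y deg 104.69 toolx [-0.0042  0.0018 -1.    ]
inc [ 0.0516 -0.0043  0.0046] twist -0.0035 dist 0.021
```

View pics/w12.png

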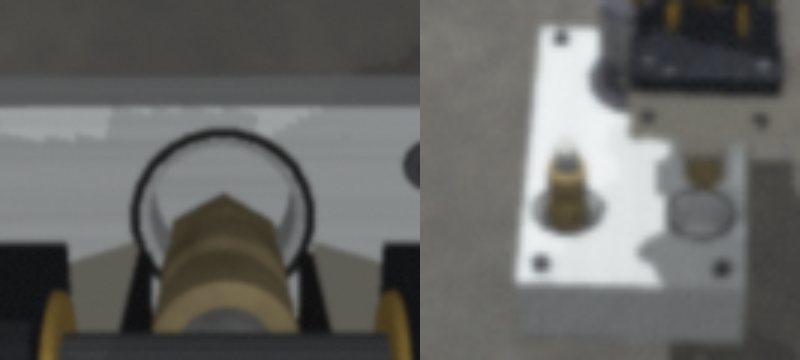

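>>> move_arm([
  [0.03,0,0.002,0],
  [0.06,0,0.002,0],
  [0.08,0,0.002,0],
  [0.095,0,0.002,0],
  [0.095,0,0.002,0],
])

```text
time: 15.02
tool_pos: [0.5084, -0.0843, 0.047]
tool_rot: [2.449, 1.57, 2.704]
contact_force: [0.5, 0.0, -0.6]
opening: 0.024
```

Run:
```python
from cell import robot
from h import *
s=robot.observe()
inc(s,[.5085,-.084,.0405],np.radians(104.9))
im=robot.read_camera('wrist');im2=robot.read_camera('side')
a=im[160:280,200:340,::-1]; b=im2[170:240,230:310,::-1]
cv2.imwrite('pics/w13.png',np.hstack([cv2.resize(a,(420,360)),cv2.resize(b,(380,360))]))
```

```text
pos [ 0.5084 -0.0843  0.047 ] yaw_y deg 104.62 toolx [-9.e-04  4.e-04 -1.e+00]
inc [0.0163 0.0007 0.0004] twist -0.0047 dist 0.007
```

View pics/w13.png

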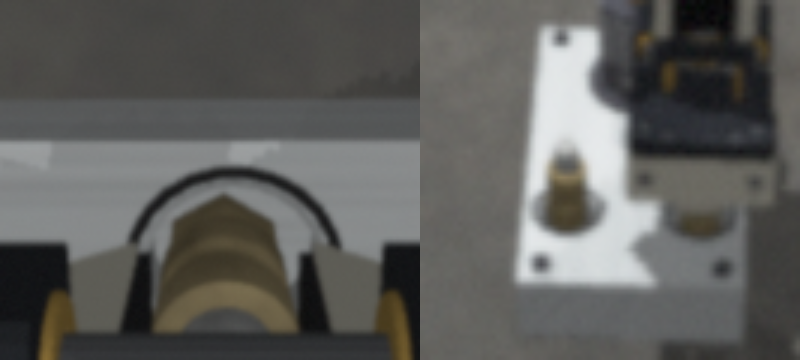

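>>> move_arm([
  [0.006,0.004,0,0],
  [0.013,0.004,0,0],
  [0.017,0.004,0,0],
  [0.017,0.004,0,0],
])

```text
time: 15.62
tool_pos: [0.5083, -0.0828, 0.0408]
tool_rot: [0.306, 1.571, 0.562]
contact_force: [-0.7, 0.5, 2.2]
opening: 0.024
```

Run:
```python
from cell import robot
s=robot.observe();print(s['time'],s['tool_pos'],s['contact_force'])
```

```text
15.625 [ 0.50834729 -0.08278     0.04082649] [-0.69973884  0.53568859  2.15636867]
```

Seated (upward contact). Release and rise.

>>> move_arm([
  [0,0,0,0],
  [0,0,0,0],
  [0,0,0,0],
], gripper=0.5)

```text
time: 16.0
tool_pos: [0.5083, -0.0828, 0.0407]
tool_rot: [0.215, 1.571, 0.47]
contact_force: [-0.2, 0.4, -0.5]
opening: 0.0448
```

>>> move_arm([
  [-0.05,0,0,0],
  [-0.12,0,0,0],
  [-0.22,0,0,0],
  [-0.32,0,0,0],
  [-0.36,0,0,0],
])

```text
time: 16.62
tool_pos: [0.5092, -0.0831, 0.1872]
tool_rot: [-0.544, 1.567, -0.288]
contact_force: [0.0, -0.7, 0.3]
opening: 0.0459
```

Run:
```python
from cell import robot
from h import *
s=robot.observe()
im=robot.read_camera('wrist');im2=robot.read_camera('side')
p=robot.camera_params('wrist');R,t=wristRt(p,s);np.savez('w14.npz',R=R,t=t)
cv2.imwrite('pics/w14.png',im[:,:,::-1]);cv2.imwrite('pics/s14.png',cv2.resize(im2[140:260,220:340,::-1],None,fx=5,fy=5,interpolation=cv2.INTER_CUBIC))
inc(s,[.5708,-.183,.15],np.radians(104.9))
```

```text
pos [ 0.5092 -0.0831  0.1872] yaw_y deg 104.63 toolx [ 0.0039 -0.0011 -1.    ]
inc [ 0.094  -0.2804  0.0856] twist -0.0045 dist 0.123
```

View pics/w14.png

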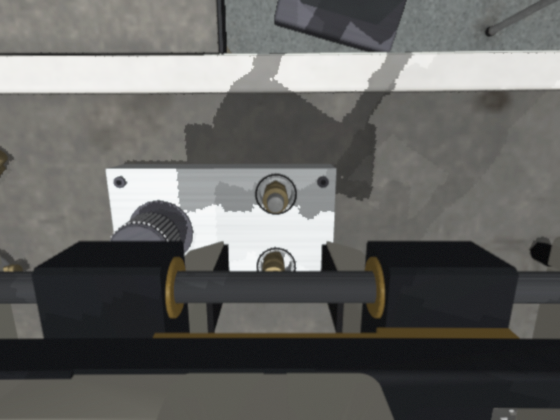

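View pics/s14.png

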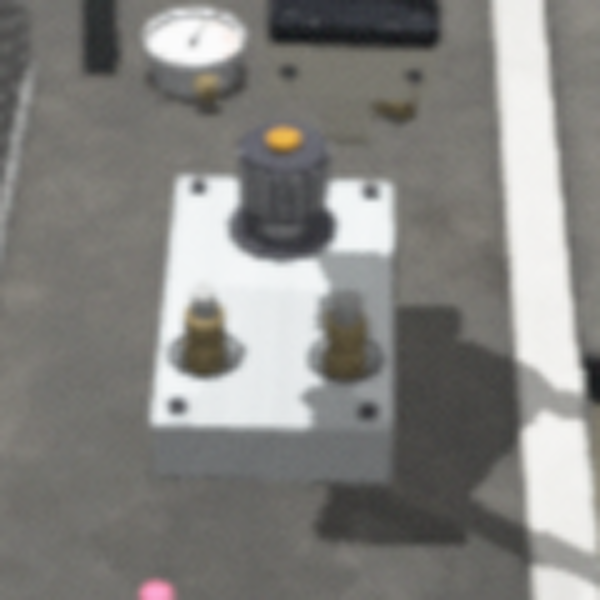

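Run:
```python
from cell import robot
print(robot.observe()['qpos'])
```

```text
[-3.10397143e-01  3.59763594e-01  1.61497462e+00  7.52326478e-05
  1.16255115e+00 -2.13655299e+00]
```

>>> move_arm([
  [0,-0.1,0.03,0],
  [0.02,-0.2,0.06,0],
  [0.06,-0.275,0.085,0],
  [0.09,-0.278,0.085,0],
  [0.09,-0.278,0.085,0],
], gripper=0.1)

```text
time: 17.35
tool_pos: [0.5678, -0.1809, 0.1466]
tool_rot: [2.375, 1.566, 2.63]
contact_force: [-0.1, -0.1, 0.0]
opening: 0.0823
```

Run:
```python
from cell import robot
from h import *
s=robot.observe();print(s['qpos'],s['opening'])
im=robot.read_camera('wrist');im2=robot.read_camera('side')
p=robot.camera_params('wrist');R,t=wristRt(p,s);np.savez('w15.npz',R=R,t=t)
print(proj(p,[.571,-.182,.092],R,t),proj(p,[.571,-.182,.036],R,t))
cv2.imwrite('pics/w15.png',im[:,:,::-1]);cv2.imwrite('pics/s15.png',cv2.resize(im2[130:240,220:330,::-1],None,fx=5,fy=5,interpolation=cv2.INTER_CUBIC))
inc(s,[.571,-.182,.06],np.radians(104.9))
```

```text
[-4.37124124e-01  5.43021872e-01  1.43077356e+00  3.79301555e-04
  1.17248935e+00 -2.26318875e+00] 0.08230867510016265
[270.17446436 230.87404573] [270.77453206 210.09094794]
pos [ 0.5678 -0.1809  0.1466] yaw_y deg 104.62 toolx [-0.0041  0.0023 -1.    ]
inc [ 0.2164 -0.0054  0.0077] twist -0.0047 dist 0.087
```

View pics/w15.png

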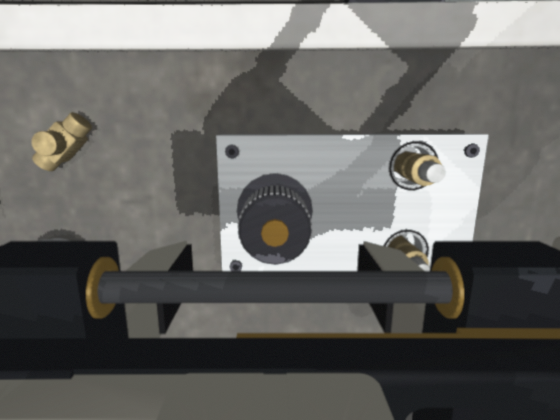

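View pics/s15.png

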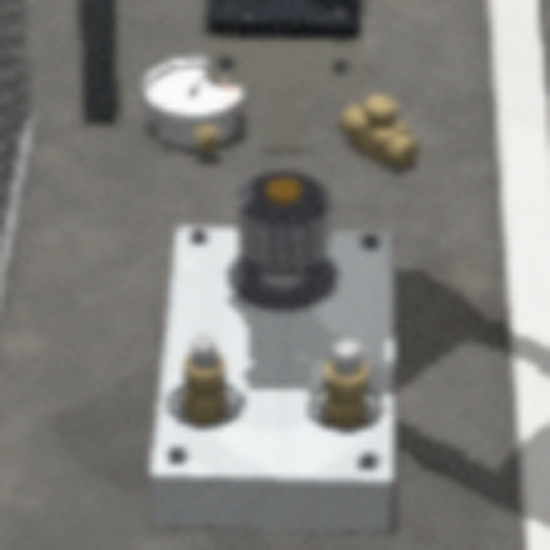

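>>> move_arm([
  [0.05,0,0.004,0],
  [0.1,0,0.005,0],
  [0.16,0,0.005,0],
  [0.21,0,0.005,0],
  [0.215,0,0.005,0],
])

```text
time: 18.08
tool_pos: [0.5706, -0.1803, 0.0623]
tool_rot: [2.358, 1.569, 2.614]
contact_force: [0.4, -0.2, 0.4]
opening: 0.0826
```

Run:
```python
from cell import robot
from h import *
s=robot.observe();print(s['contact_force'])
im=robot.read_camera('wrist');im2=robot.read_camera('side')
cv2.imwrite('pics/w16.png',np.hstack([cv2.resize(im[100:310,100:450,::-1],(500,300)),cv2.resize(im2[130:240,220:330,::-1],(300,300))]))
inc(s,[.571,-.182,.06],np.radians(104.9))
```

```text
[ 0.41680147 -0.17163476  0.35692025]
pos [ 0.5706 -0.1803  0.0623] yaw_y deg 104.68 toolx [-1.5e-03  9.0e-04 -1.0e+00]
inc [ 0.0058 -0.0045 -0.    ] twist -0.0037 dist 0.003
```

View pics/w16.png

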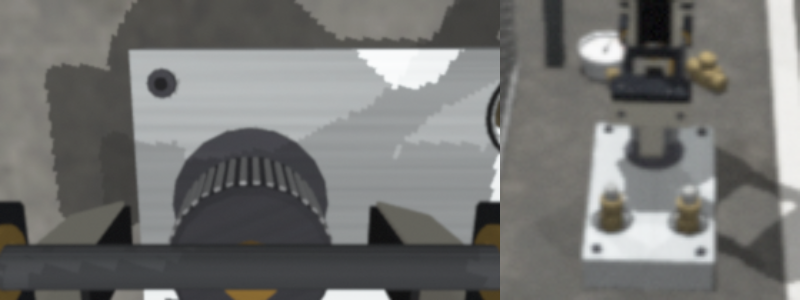

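>>> move_arm([
  [0,0,0,0],
  [0,0,0,0],
  [0,0,0,0],
  [0,0,0,0],
  [0,0,0,0],
], gripper=1, squeeze=40)

```text
time: 18.8
tool_pos: [0.5709, -0.1802, 0.063]
tool_rot: [1.703, 1.569, 1.958]
contact_force: [-1.7, 4.6, 3.8]
opening: 0.0493
```

>>> move_arm([
  [0.005,0,0,0],
  [0.01,0,0,0],
  [0.012,0,0,0],
  [0.012,0,0,0],
])

```text
time: 19.3
tool_pos: [0.5709, -0.1802, 0.0589]
tool_rot: [1.601, 1.569, 1.856]
contact_force: [-3.4, 5.3, 9.1]
opening: 0.0496
```

>>> move_arm([
  [0.003,0,0,0],
  [0.005,0,0,0],
  [0.005,0,0,0],
])

```text
time: 19.68
tool_pos: [0.571, -0.1802, 0.0586]
tool_rot: [1.073, 1.57, 1.329]
contact_force: [-7.2, 8.0, 21.0]
opening: 0.0491
```

>>> move_arm([
  [0,0,0,0.1],
  [0,0,0,0.2],
  [0,0,0,0.3],
  [0,0,0,0.4],
  [0,0,0,0.4],
])

```text
time: 20.3
tool_pos: [0.571, -0.1808, 0.0568]
tool_rot: [2.009, 1.57, 1.844]
contact_force: [-3.2, 3.6, 7.9]
opening: 0.0495
```

>>> move_arm([
  [0.004,0,0,0],
  [0.008,0,0,0],
  [0.012,0,0,0],
  [0.016,0,0,0],
  [0.016,0,0,0],
])

```text
time: 20.92
tool_pos: [0.571, -0.1808, 0.0507]
tool_rot: [1.923, 1.57, 1.76]
contact_force: [-3.3, 4.3, 11.1]
opening: 0.0495
```

>>> move_arm([
  [0.004,0,0,0],
  [0.007,0,0,0],
  [0.009,0,0,0],
  [0.009,0,0,0],
])

```text
time: 21.42
tool_pos: [0.5711, -0.1808, 0.0488]
tool_rot: [0.376, 1.57, 0.213]
contact_force: [-8.4, 5.3, 21.5]
opening: 0.0494
```

Run:
```python
from cell import robot
from h import *
im2=robot.read_camera('side');im=robot.read_camera('wrist');s=robot.observe();print(s['time'],s['contact_force'],s['tool_pos'],s['opening'])
cv2.imwrite('pics/w17.png',np.hstack([cv2.resize(im[100:310,100:450,::-1],(400,360)),cv2.resize(im2[130:240,220:330,::-1],(400,360))]))
```

```text
21.525 [-8.71391682  4.12532415 21.54753136] [ 0.57110082 -0.18082351  0.0488242 ] 0.049365931337927174
```

View pics/w17.png

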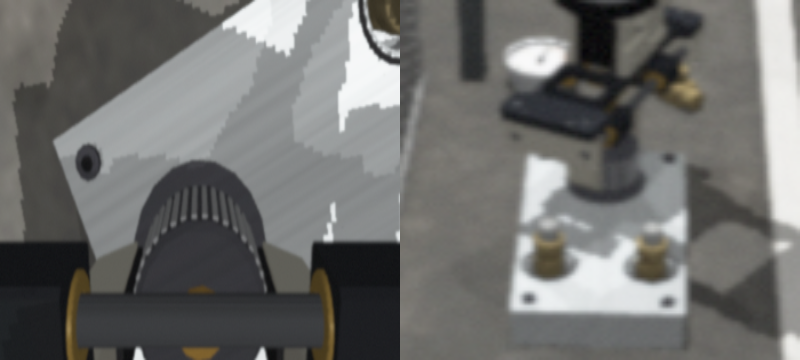

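>>> move_arm([
  [0,0,0,0],
  [0,0,0,0],
  [0,0,0,0],
  [0,0,0,0],
])

```text
time: 22.02
tool_pos: [0.5711, -0.1808, 0.0488]
tool_rot: [0.346, 1.57, 0.183]
contact_force: [-8.4, 4.5, 21.9]
opening: 0.0496
```

Run:
```python
from cell import robot
s=robot.observe();print(s['time'],s['contact_force'],s['tool_pos'],s['opening'])
if s['tool_pos'][2]<.0495 and s['contact_force'][2]>15: print(robot.hand_in())
```

```text
22.025 [-8.42772498  4.46507144 21.940389  ] [ 0.57111984 -0.18081533  0.04884476] 0.04959750252839397
the job is handed in; nothing more can be done
None
```

The job is handed in at 22 s, with both couplers in the bores and the collar gripped and held pushed home. No verdict was reported.

- **Couplers:** I set the second coupler in the far bore and the first in the near bore. Both touched the floor with an upward force. The wrist and side pictures show them upright, within about 2 mm of the bore centres.
- **Collar:** It stopped after about 4 mm, then dropped over the pins within about 24° of turning under light pressure. I pushed it on to a hard stop, with the tool 14.2 mm below its starting height. The force was steady at about 22 N against roughly 12 N of spring, and the opening held at 49.5 mm. I never read the press depth itself; it is inferred from the tool height and force.
- **Bystanders:** I touched none of them on purpose. The last side picture was cropped, so I only glimpsed the gauge and tee near the block and made no final check of the tape roll or ring.
- **Disagreements:**
  - The gripper read about 24.5 mm on the couplers, which are 20–22 mm across.
  - The wrist view and tool coordinates differed by 2–3 mm, so I centred by the picture.
  - I twisted 45° over the first coupler, judged its flats were square after all, and turned back.

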